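# Sort spring cartridges by feel on the check tray

## Task

Three look-alike spring cartridges stand half-way along the lanes of the check tray. Working from the left lane to the right one, press each button well down with the fingers to feel its spring. Then, without lifting any of them, slide the cartridge with the softest spring along its lane towards the robot until it is home against the near stop and the one with the stiffest spring away until it is home against the far stop, leave the third where it stands, and do not disturb the things round the tray.

Things in the scene. Friction and masses are not known exactly. Their poses are not given: they have to be found in the camera images.
- tray: fixed aluminium check tray, 226 mm (its x) by 248 mm (its y), plate 8 mm thick; origin at the centre of its underside, on the worktop; +x along the lanes away from the robot, +y to the left. Three lanes run along x, centre lines at y = +76 (left), 0 and -76 mm (right), each 56 mm wide between steel rails 6 mm wide that rise 10 mm above the plate
- near_stop (a point): middle of the inner face of the stop bar that crosses all lanes at the robot's end and rises 14 mm above the plate (tray x = -95 mm), at plate height (8 mm above the worktop): a cartridge home against it has its centre 25 mm from this face, at tray x = -70 mm
- far_stop (a point): the same for the stop bar at the far end (tray x = +95 mm; a cartridge home against it has its centre at tray x = +70 mm)
- base_p (a point): middle in plan of one of three look-alike spring cartridges, 16 mm above its underside; z up, x and y square to its sides. White square body 50 x 50 mm, 31 mm high, about 0.3 kg, loose on the tray in a lane; on it a steel collar (38 mm across, top 36 mm above the underside) and a round black sprung button (28 mm across, top 60 mm above the underside when released)
- cap_p (a point): centre of the top face of the button of the cartridge of base_p; it goes down with the button
- button_p (a joint): travel of that button in m: 0 released, grows as it is pressed, 0.012 at its bottom stop; it springs back when released. The three springs take about 3, 8 and 16 N at 9 mm of travel, in an arrangement that differs from start to start
- base_q (a point): middle in plan of one of three look-alike spring cartridges, 16 mm above its underside; z up, x and y square to its sides. White square body 50 x 50 mm, 31 mm high, about 0.3 kg, loose on the tray in a lane; on it a steel collar (38 mm across, top 36 mm above the underside) and a round black sprung button (28 mm across, top 60 mm above the underside when released)
- cap_q (a point): centre of the top face of the button of the cartridge of base_q; it goes down with the button
- button_q (a joint): travel of that button in m: 0 released, grows as it is pressed, 0.012 at its bottom stop; it springs back when released. The three springs take about 3, 8 and 16 N at 9 mm of travel, in an arrangement that differs from start to start
- base_r (a point): middle in plan of one of three look-alike spring cartridges, 16 mm above its underside; z up, x and y square to its sides. White square body 50 x 50 mm, 31 mm high, about 0.3 kg, loose on the tray in a lane; on it a steel collar (38 mm across, top 36 mm above the underside) and a round black sprung button (28 mm across, top 60 mm above the underside when released)
- cap_r (a point): centre of the top face of the button of the cartridge of base_r; it goes down with the button
- button_r (a joint): travel of that button in m: 0 released, grows as it is pressed, 0.012 at its bottom stop; it springs back when released. The three springs take about 3, 8 and 16 N at 9 mm of travel, in an arrangement that differs from start to start
- dye_bottle: bystander, to be left alone: small dropper bottle, 42 mm across, 84 mm high, standing left of the tray; origin at its underside
- timer: bystander, to be left alone: flat bench timer 66 x 66 x 19 mm, lying left of the tray; origin at its underside
- forceps: bystander, to be left alone: steel forceps 126 mm long, 14 mm wide, lying right of the tray along its x; origin at its underside
- marker: bystander, to be left alone: pen 132 mm long, 16 mm thick, lying in front of the tray along its y; origin at its underside
- cartridge_p: the cartridge of base_p itself; origin at the centre of its underside
- cartridge_q: the cartridge of base_q itself; origin at the centre of its underside
- cartridge_r: the cartridge of base_r itself; origin at the centre of its underside
Not all that is in view belongs to the job. What is shaped like the cartridge_p but blue, green or red is not meant.

How it is judged:
By the outcome, as a careful person would: the job done as asked, in the order asked, and still so for the second after the job is handed in, with the robot touching nothing.
It also fails if it takes over 51 s, if anything falls off the work surface, if the arm or the gripper's body presses on something with over 40 N, if the wrist force passes 120 N, or if a joint passes its speed limit or range.

## Robot

A 7-joint arm with a two-finger parallel gripper is mounted at the origin on a cart in front of the work surface, level with it; the furniture and walls round the work are solid. World frame = base frame: x ahead of the robot, y to its left, z up, the work surface at z = 0. Lengths are in mm, angles in rad, forces in N, time in s.
With the tool pointing down it reaches from about 400 to 900 mm from the base axis. Payload 5.5 kg.
Tool frame: the origin (TCP) lies midway between the tips of the shut fingers; the grasp point (between the pads) lies 19 mm behind it; z points along the fingers, y is the line along which they close (so a half turn about z gives the same grasp; the last joint's range is limited). The gripper opens to 92 mm and grips with 3 to 60 N. Pads are 19 mm wide; open, the fingers measure 130 mm over their backs; the gripper's body (75 mm by 190 mm) begins 47 mm behind the grasp point.
Start: joints at [0.263, 0.501, -0.427, 1.55, 0.221, 1.138, -0.21], TCP at [650, 0.037, 226.729] pointing down, gripper open.
Joint ranges: [-2.88, 2.88], [-0.31, 2.03], [-1.54, 1.56], [0.2, 2.42], [-1.41, 4.55], [0.19, 2.02], [-2.57, 2.57]. Speed limits (rad/s): [2.57, 2.57, 3.14, 3.14, 3.14, 3.14, 3.14].

## Interface

Orientations are given as a rotation vector (axis times angle).
In Python, from bench import manip gives the robot as it stands.
- The arm moves only by the tool drive_tool, never from a script. Its argument "targets" is one flat list of numbers, 5 for each row, row after row: the opening in per cent of the stroke, from 0 (shut) to 100 (fully open), then the shift along the world's x, y, z in m, then the turn about the world's z in rad. A call has 1 to 20 rows; each row is the pose to reach, as a shift and turn from the pose commanded when the call began; what a row does not reach only later rows make up. A row lasts 1/8 s, in which the tool goes at most 62.5 mm and 10.7 degrees, less where a joint would pass 70% of its speed; a pose out of reach is approached as far as the arm can. A call with a gripper value outside its range is refused whole. The fingers move at their own pace and stop on an object; the grip force is fixed at half the most. Time passes only in rows, so rows that repeat a pose let the fingers close. It gives the time, the measured TCP pose, the force, the opening and the grip force at its end, in the units of the state.
- manip.state(): the state, without advancing time (a new reading comes with each control period).
- manip.camera(name): name is "scene" or "side" or "wrist"; returns a dict with "image" (400x640x3 uint8, blue, green, red), "mtx" (3x3 intrinsics, pixels), "k1" (the pictures are not rectified: a ray, as slopes to the right and down, at radius r is drawn at 1 + k1 r^2 times it, then the intrinsics apply), "eye" and "rotation" of the camera in the world; the wrist camera has in their place "tool_from_camera" (4x4, takes a point from camera to tool coordinates, whose origin is the TCP and whose axes are the flange's). Camera axes: x right, y up, looking along -z (the intrinsics and any distortion apply to the point x, -y, -z); pixel columns grow to the right and rows downward; lengths in mm; the calibration is good to about 2 mm. A picture is of the moment at which its call begins: read the wrist's pose just before it. There is no depth.
- manip.job_done(): hands the job in; it is judged then, once.
The state is a dict: "clock": time; "joint_pos": joint angles; "dq": joint speeds; "effort": joint torques, N m; "ee_pos": TCP position; "tool_rot": TCP orientation; "contact_force": force on the tool from outside, world axes, zero at the start; "ft_torque": the same for the moment, N m; "opening": finger opening in mm; "grip_force": force on a finger pad.
Only numpy, scipy, OpenCV 4.12 (cv2) and the standard library are available. Lean on these libraries where they do the work, as an engineer would, in place of code of your own. Each camera call takes 0.05 s, during which the arm holds its last target. There are 200 camera calls.

## Working session

There is one attempt and no reset: what is moved stays moved. The work goes in short steps, Python scripts to look and compute and a tool call to move; the robot and the scene stay as the last step left them, time stands still between calls to the robot, and variables do not carry over. Pictures are saved under pics/ and viewed, at most 11 in all, crops included, and the job is handed in when it is done.

Besides the shell and the picture viewer there is one more tool, called after "Emit:" as name(argument=value, ...), one argument or row to a line, values as JSON. drive_tool: Moves the arm, as the interface text tells. Its arguments: {"type":"object","properties":{"targets":{"type":"array"}},"required":["targets"]}

```bash
mkdir -p pics; python3 - <<'E'
from bench import manip
import cv2
s=manip.state();print(s)
for n in("scene","side","wrist"):
    c=manip.camera(n);cv2.imwrite(f"pics/{n}0.png",c["image"])
    print(n,{k:v for k,v in c.items() if k!="image"})
E
```

```text
{'clock': 0.0, 'joint_pos': array([ 0.26321262,  0.50187568, -0.4267778 ,  1.55144937,  0.2208128 ,
        1.13828269, -0.21031461]), 'dq': array([ 8.85215976e-04, -1.73720965e-04, -9.41743774e-06, -8.06750239e-04,
       -5.67916421e-04, -7.47788868e-04, -2.28569690e-03]), 'effort': array([-1.62834690e-04, -5.66597199e+01, -5.81602022e+00, -2.79113513e+01,
       -6.85700797e-02,  3.08415934e-02,  1.78752666e-04]), 'ee_pos': array([ 6.49301137e+02, -6.25850500e-02,  2.25659974e+02]), 'tool_rot': array([-2.22040993e+00, -2.22045685e+00,  2.10533538e-03]), 'contact_force': array([-0.24845653,  0.34036947, -0.65973541]), 'ft_torque': array([ 0.02311394, -0.02003952, -0.00109213]), 'grip_force': 0.0, 'opening': 91.87045337603624}
scene {'mtx': array([[520.74494904,   0.        , 317.26487157],
       [  0.        , 520.74494904, 205.67344964],
       [  0.        ,   0.        ,   1.        ]]), 'k1': -0.12610297570391774, 'eye': array([  61.20905055, -601.7612633 ,  711.16176247]), 'rotation': array([ 0.91024212, -0.27606132, -0.59141567])}
side {'mtx': array([[519.55867499,   0.        , 331.46130908],
       [  0.        , 519.55867499, 196.02588246],
       [  0.        ,   0.        ,   1.        ]]), 'k1': -0.07389330360475098, 'eye': array([ 503.89551137, -957.22410928,  792.41775332]), 'rotation': array([ 0.98608782, -0.00795932, -0.05692178])}
wrist {'mtx': array([[323.65473472,   0.        , 318.70962377],
       [  0.        , 323.65473472, 201.49024954],
       [  0.        ,   0.        ,   1.        ]]), 'k1': 0.012241925064768467, 'tool_from_camera': array([[ 1.39191984e-04,  9.57580759e-01,  2.88165005e-01,
         7.77047161e+01],
       [ 9.99999748e-01,  6.71977544e-05, -7.06328740e-04,
        -8.35251133e-01],
       [-6.95730853e-04,  2.88165031e-01, -9.57580509e-01,
        -1.59089567e+02],
       [ 0.00000000e+00,  0.00000000e+00,  0.00000000e+00,
         1.00000000e+00]])}
```

View pics/scene0.png

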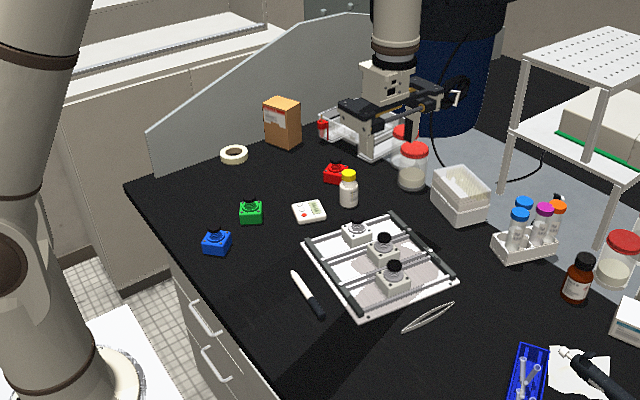

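View pics/wrist0.png

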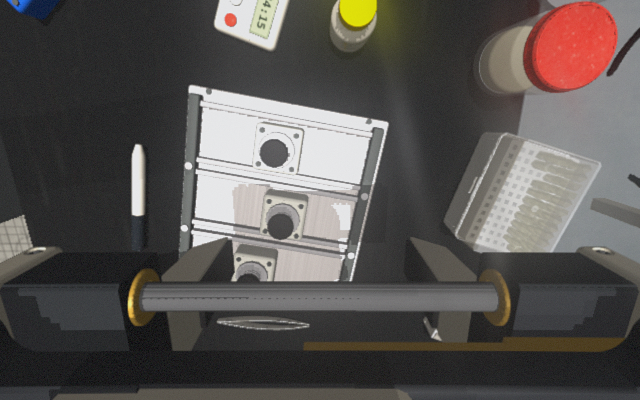

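View pics/side0.png

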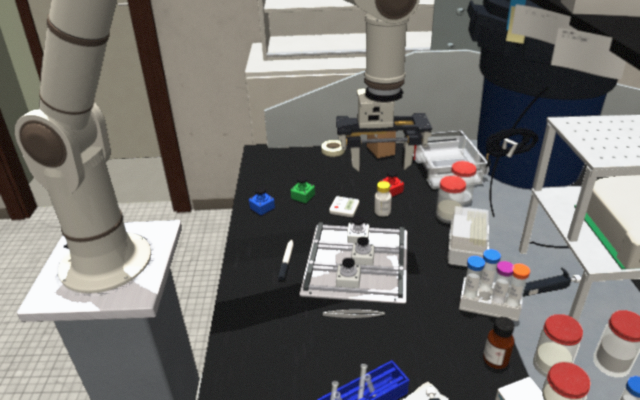

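The side view shows the tray with three cartridges at about (357,232), (363,248), (348,270). In the wrist view they are at (276,150), (284,217) and (252,268). Wrist image right is world +x and up is +y. I'll zoom in for the exact spots.

```bash
python3 - <<'E'
import cv2,numpy as np
a=cv2.imread("pics/wrist0.png")[80:290,170:400];b=cv2.imread("pics/scene0.png")[200:330,295:465]
a=cv2.resize(a,None,fx=2,fy=2,interpolation=2);b=cv2.resize(b,None,fx=2,fy=2,interpolation=2)
o=np.zeros((420,800,3),np.uint8);o[:,:460]=a;o[:260,460:]=b;cv2.imwrite("pics/z.png",o)
E
```

```text
(no output)
```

View pics/z.png

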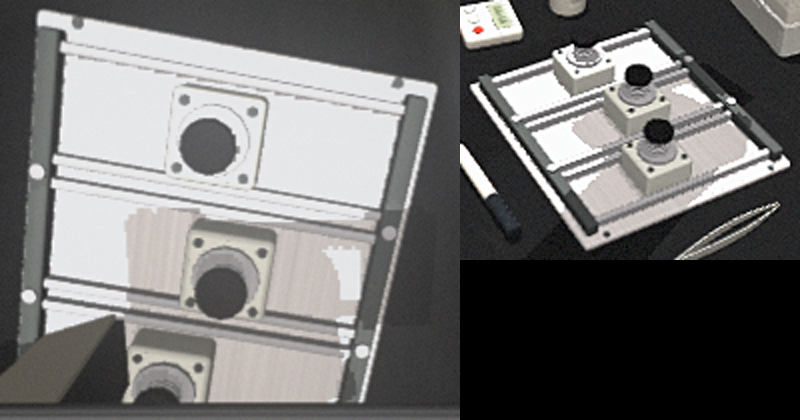

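The crop shows button tops in the wrist image at about (274,153) and (280.5,226). In the scene image they are at (384,237.5) and (394,265.5). The tray's left-edge corners in the wrist image are (190,86) and (387.5,124).

```bash
cat > h.py <<'E'
import numpy as np,cv2
from scipy.spatial.transform import Rotation as R
def ray(c,uv,s=None):
    D=np.array([c["k1"],0,0,0,0])
    x,y=cv2.undistortPoints(np.array([[uv]],float),c["mtx"],D)[0,0]
    d=np.array([x,-y,-1])
    if "eye" in c: return c["eye"],R.from_rotvec(c["rotation"]).apply(d)
    T=c["tool_from_camera"];Q=R.from_rotvec(s["tool_rot"])
    return s["ee_pos"]+Q.apply(T[:3,3]),Q.apply(T[:3,:3]@d)
def onz(c,uv,z,s=None):
    e,d=ray(c,uv,s);return e+d*(z-e[2])/d[2]
E
python3 - <<'E'
from h import *
from bench import manip
s=manip.state();w=manip.camera("wrist");c=manip.camera("scene");f=manip.camera("side")
P=[onz(w,p,8,s) for p in((190,86),(387.5,124))]
d=P[1]-P[0];th=np.arctan2(d[1],d[0]);print("tray",P,np.linalg.norm(d),th)
ex=np.array([np.cos(th),np.sin(th)]);ey=np.array([-ex[1],ex[0]])
o=(P[0]+P[1])[:2]/2-124*ey;print("origin",o)
for n,q in(("L",onz(w,(274,153),68,s)),("M",onz(w,(280.5,226),68,s)),("Msc",onz(c,(384,237.5),68)),("Rsc",onz(c,(394,265.5),68))):
    print(n,q,"tray xy",ex@(q[:2]-o),ey@(q[:2]-o))
E
```

```text
tray [array([507.56575869,  96.29663284,   8.        ]), array([726.52872714,  55.97466652,   8.        ])] 222.64465527296124 -0.1821094859076862
origin [594.59027524 -45.81386694]
L [604.87762001  31.81556439  68.        ] tray xy -3.941813773715464 78.2088241515314
M [608.64557683 -44.51658808  68.        ] tray xy 13.587937782419274 3.8213063108799448
Msc [605.41886668 -49.5904256   68.        ] tray xy 11.333480214499176 -1.7530014186746965
Rsc [ 567.12287841 -119.30580509   68.        ] tray xy -13.703465224833087 -77.2511352899871
```

Emit:
drive_tool(
  targets=[0,-0.02,0.015,-0.05,-0.09,0,-0.045,0.03,-0.1,-0.18,0,-0.045,0.03,-0.14,-0.18,0,-0.045,0.03,-0.146,-0.18,0,-0.045,0.03,-0.146,-0.18,0,-0.045,0.03,-0.146,-0.18,0,-0.045,0.03,-0.146,-0.18],
)

```text
clock: 1.18
ee_pos: [606.4, 29.9, 82.4]
tool_rot: [2.411, 2.011, 0.004]
contact_force: [-0.2, -0.7, 0.0]
opening: 26.4
grip_force: 0.0
```

```bash
python3 - <<'E'
from h import *
from bench import manip
s=manip.state();w=manip.camera("wrist")["image"];c=manip.camera("scene")["image"]
print(s["ee_pos"],s["contact_force"],s["opening"])
o=np.zeros((400,800,3),np.uint8);o[:200,:320]=cv2.resize(w,(320,200));z=cv2.resize(c[165:325,295:455],(480,400),interpolation=2);o[:,320:]=z
cv2.imwrite("pics/a.png",o)
E
```

```text
[606.3701788   29.88269573  82.38930379] [-0.15566739 -0.70683562  0.00384069] 26.39657026634502
```

View pics/a.png

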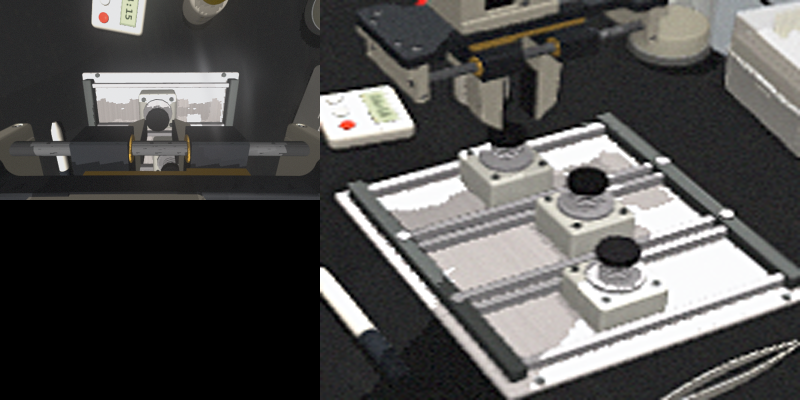

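Fingers are above the left button (image 507,130) and still closing. I'll let them shut, then press in steps.

Emit:
drive_tool(
  targets=[0,0,0,0,0,0,0,0,0,0,0,0,0,0,0,0,0,0,-0.008,0,0,0,0,-0.013,0,0,0,0,-0.017,0,0,0,0,-0.019,0,0,0,0,-0.021,0,0,0,0,-0.021,0,0,0,0,-0.021,0],
)

```text
clock: 2.52
ee_pos: [604.8, 30.0, 60.2]
tool_rot: [2.412, 2.013, -0.001]
contact_force: [-2.9, -0.3, 6.1]
opening: 0.3
grip_force: 3.5
```

```bash
python3 - <<'E'
from h import *
from bench import manip
s=manip.state();w=manip.camera("wrist")["image"];c=manip.camera("scene")["image"]
print(s["ee_pos"],s["contact_force"],s["opening"])
o=np.zeros((400,800,3),np.uint8);o[:,:400]=cv2.resize(w[150:350,220:420],(400,400));o[:,400:]=cv2.resize(c[165:325,295:455],(400,400),interpolation=2)
cv2.imwrite("pics/b.png",o)
E
```

```text
[604.83705144  29.9993231   60.23842027] [-2.94811366 -0.31040625  6.05896504] 0.3242103123838629
```

View pics/b.png

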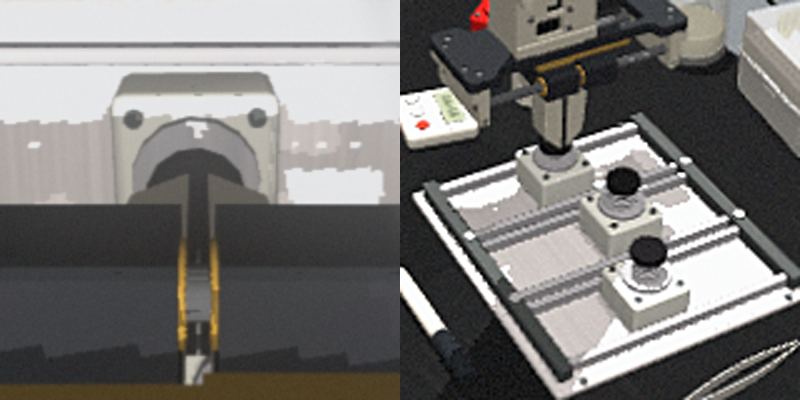

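The fingers sit on the left button: 7.8 mm down at 6 N, which points to the medium spring. I'll press a bit further.

Emit:
drive_tool(
  targets=[0,0,0,-0.001,0,0,0,0,-0.002,0,0,0,0,-0.002,0,0,0,0,-0.002,0],
)

```text
clock: 3.12
ee_pos: [604.9, 30.0, 58.4]
tool_rot: [2.412, 2.013, -0.001]
contact_force: [-4.0, -1.1, 8.5]
opening: 0.3
grip_force: 4.1
```

Left is medium: 9.6 mm at 8.5 N. Now the middle one.

Emit:
drive_tool(
  targets=[0,0,0,0.012,0,0,0,0,0.026,0,0,0.001,-0.03,0.026,0,0,0.002,-0.0765,0.026,0,0,0.002,-0.0765,0.026,0,0,0.002,-0.0765,0.026,0,0,0.002,-0.0765,0.015,0,0,0.002,-0.0765,0.01,0,0,0.002,-0.0765,0.006,0,0,0.002,-0.0765,0.003,0,0,0.002,-0.0765,0.001,0,0,0.002,-0.0765,0.0,0,0,0.002,-0.0765,0.0,0,0,0.002,-0.0765,0.0,0],
)

```text
clock: 4.88
ee_pos: [607.3, -46.3, 58.0]
tool_rot: [2.412, 2.013, 0.001]
contact_force: [-1.3, 2.3, 2.4]
opening: 0.2
grip_force: 1.8
```

```bash
python3 - <<'E'
from h import *
from bench import manip
s=manip.state();w=manip.camera("wrist")["image"];c=manip.camera("scene")["image"]
print(s["ee_pos"],s["contact_force"],s["opening"])
o=np.zeros((400,800,3),np.uint8);o[:,:400]=cv2.resize(w[100:300,220:420],(400,400));o[:,400:]=cv2.resize(c[185:325,295:435],(400,400),interpolation=2)
cv2.imwrite("pics/c.png",o)
E
```

```text
[607.27128398 -46.32263216  58.00475432] [-1.30653933  2.28610839  2.41403994] 0.23058145889321938
```

View pics/c.png

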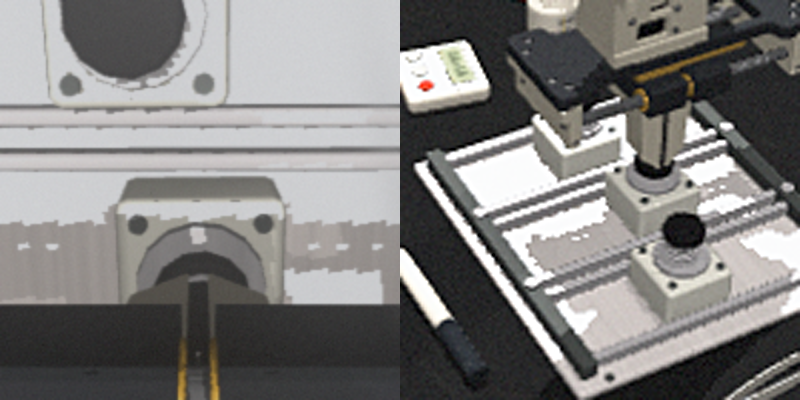

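Middle is soft: 10 mm at 2.4 N, with the button under the fingers at crop (655,165). Now the right one.

Emit:
drive_tool(
  targets=[0,0,0,0.012,0,0,0,0,0.026,0,0,-0.02,-0.03,0.026,0,0,-0.0385,-0.0715,0.026,0,0,-0.0385,-0.0715,0.026,0,0,-0.0385,-0.0715,0.026,0,0,-0.0385,-0.0715,0.015,0,0,-0.0385,-0.0715,0.01,0,0,-0.0385,-0.0715,0.006,0,0,-0.0385,-0.0715,0.003,0,0,-0.0385,-0.0715,0.0,0,0,-0.0385,-0.0715,-0.001,0,0,-0.0385,-0.0715,-0.001,0,0,-0.0385,-0.0715,-0.001,0],
)

```text
clock: 6.72
ee_pos: [568.8, -116.8, 58.4]
tool_rot: [-2.411, -2.014, 0.0]
contact_force: [-5.9, 1.3, 17.8]
opening: 0.5
grip_force: 8.8
```

```bash
python3 - <<'E'
from h import *
from bench import manip
s=manip.state();w=manip.camera("wrist")["image"];c=manip.camera("scene")["image"]
print(s["ee_pos"],s["contact_force"],s["opening"])
o=np.zeros((400,800,3),np.uint8);o[:,:400]=cv2.resize(w[50:250,220:420],(400,400));o[:,400:]=cv2.resize(c[185:325,295:435],(400,400),interpolation=2)
cv2.imwrite("pics/d.png",o)
E
```

```text
[ 568.78832732 -116.75074848   58.36247705] [-5.90432652  1.2992583  17.75616405] 0.543265147110134
```

View pics/d.png

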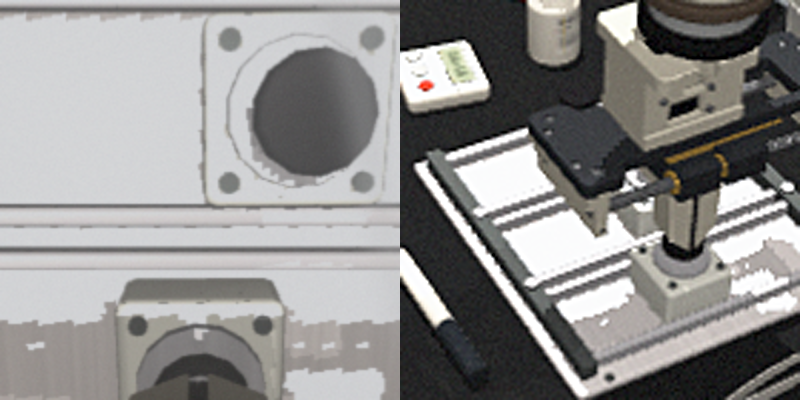

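Right is stiff: 17.8 N at about 9.6 mm. So the right one goes to the far stop and the middle one to the near stop. I'll go behind the right cartridge and push.

Emit:
drive_tool(
  targets=[0,0,0,0.012,0,0,0,0,0.027,0,0,-0.0295,0.0054,0.027,0,0,-0.0511,0.0094,0.027,0,0,-0.0511,0.0094,0.027,0,0,-0.0511,0.0094,0.01,0,0,-0.0511,0.0094,-0.01,0,0,-0.0511,0.0094,-0.025,0,0,-0.0511,0.0094,-0.0305,0,0,-0.0511,0.0094,-0.0305,0,0,-0.0511,0.0094,-0.0305,0],
)

```text
clock: 8.2
ee_pos: [518.0, -108.6, 26.6]
tool_rot: [2.412, 2.012, 0.001]
contact_force: [0.3, -0.4, 0.4]
opening: 0.1
grip_force: 0.0
```

Emit:
drive_tool(
  targets=[0,0.0049,-0.0009,0,0,0,0.0098,-0.0018,0,0,0,0.0147,-0.0027,0,0,0,0.0197,-0.0036,0,0,0,0.0246,-0.0045,0,0,0,0.0295,-0.0054,0,0,0,0.0344,-0.0063,0,0,0,0.0393,-0.0072,0,0,0,0.0442,-0.0081,0,0,0,0.0491,-0.009,0,0,0,0.054,-0.0099,0,0,0,0.059,-0.0108,0,0,0,0.064,-0.0117,0,0,0,0.069,-0.0126,0,0,0,0.074,-0.0135,0,0,0,0.0786,-0.0144,0,0,0,0.0786,-0.0144,0,0],
)

```text
clock: 10.32
ee_pos: [595.7, -122.9, 26.5]
tool_rot: [-2.411, -2.012, 0.001]
contact_force: [-3.7, 0.6, 4.3]
opening: 0.4
grip_force: 2.9
```

```bash
python3 - <<'E'
from h import *
from bench import manip
s=manip.state();w=manip.camera("wrist")["image"];c=manip.camera("scene")["image"]
print(s["ee_pos"],s["contact_force"],s["opening"])
o=np.zeros((400,800,3),np.uint8);o[:,:400]=cv2.resize(w[0:300,170:470],(400,400));o[:,400:]=cv2.resize(c[185:325,310:450],(400,400),interpolation=2)
cv2.imwrite("pics/e.png",o)
E
```

```text
[ 595.71453181 -122.87455703   26.48238371] [-3.66629327  0.5893526   4.27780097] 0.4481296411828595
```

View pics/e.png

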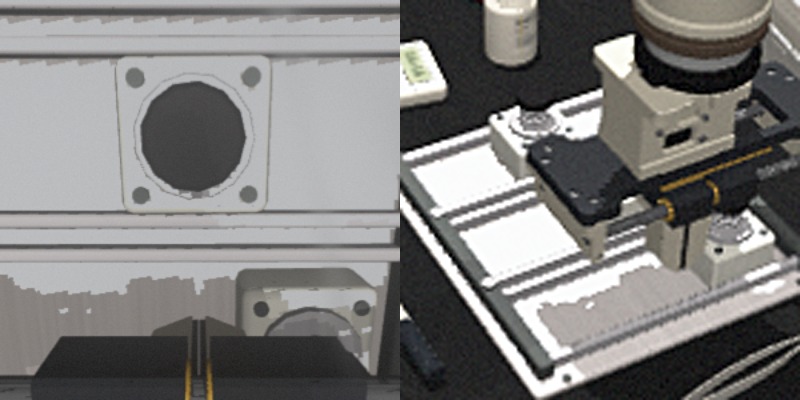

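The right cartridge is sliding; a gap of about 10 px to the far stop remains (crop 375 to 388). I'll creep on and watch the force.

Emit:
drive_tool(
  targets=[0,0.002,-0.0004,0,0,0,0.004,-0.0007,0,0,0,0.006,-0.0011,0,0,0,0.008,-0.0015,0,0,0,0.008,-0.0015,0,0],
)

```text
clock: 11.05
ee_pos: [603.2, -124.3, 26.5]
tool_rot: [-2.411, -2.012, 0.002]
contact_force: [-3.8, 0.9, 7.3]
opening: 0.4
grip_force: 4.0
```

Emit:
drive_tool(
  targets=[0,0.001,-0.0002,0,0,0,0.002,-0.0004,0,0,0,0.003,-0.0005,0,0,0,0.003,-0.0005,0,0],
)

```text
clock: 11.55
ee_pos: [606.1, -124.8, 26.5]
tool_rot: [-2.411, -2.012, 0.002]
contact_force: [-4.4, 0.8, 6.7]
opening: 0.3
grip_force: 4.3
```

```bash
python3 - <<'E'
from h import *
from bench import manip
s=manip.state();w=manip.camera("wrist")["image"];c=manip.camera("side")["image"]
print(s["ee_pos"],s["contact_force"],s["ft_torque"])
o=np.zeros((400,800,3),np.uint8);o[:,:400]=cv2.resize(w[100:270,250:450],(400,400));o[:,400:]=cv2.resize(c[205:305,305:405],(400,400),interpolation=2)
cv2.imwrite("pics/f.png",o)
E
```

```text
[ 606.06077513 -124.82924827   26.49453405] [-4.40461941  0.78449765  6.69648692] [0.11385677 1.02467595 0.01664931]
```

View pics/f.png

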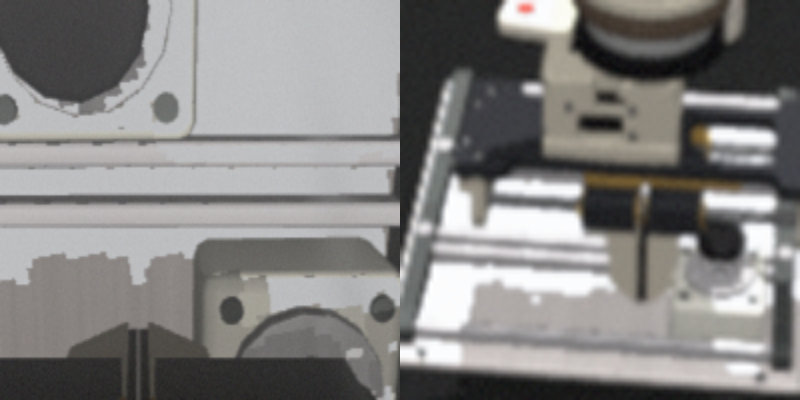

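The right cartridge is almost at the far stop in the side view (body edge about crop 760, stop face about 770). It touches the tapered finger, which explains the vertical force. I'll keep creeping.

Emit:
drive_tool(
  targets=[0,0.001,-0.0002,0,0,0,0.002,-0.0004,0,0,0,0.003,-0.0005,0,0,0,0.003,-0.0005,0,0],
)

```text
clock: 12.15
ee_pos: [609.0, -125.3, 26.4]
tool_rot: [-2.411, -2.012, 0.003]
contact_force: [-4.8, 1.5, 6.6]
opening: 0.4
grip_force: 4.3
```

Emit:
drive_tool(
  targets=[0,0.001,-0.0002,0,0,0,0.002,-0.0004,0,0,0,0.002,-0.0004,0,0],
)

```text
clock: 12.52
ee_pos: [610.2, -125.5, 26.4]
tool_rot: [-2.41, -2.011, 0.004]
contact_force: [-8.2, 1.4, 9.8]
opening: 0.3
grip_force: 5.9
```

Force is rising, so it has probably reached the stop. One more small step to confirm.

Emit:
drive_tool(
  targets=[0,0.001,-0.0002,0,0,0,0.002,-0.0004,0,0,0,0.002,-0.0004,0,0],
)

```text
clock: 12.9
ee_pos: [610.4, -125.5, 26.3]
tool_rot: [-2.408, -2.01, 0.008]
contact_force: [-11.7, 2.1, 13.7]
opening: 0.8
grip_force: 9.4
```

The right one is home at the far stop: a 2 mm command moved it only 0.2 mm. Back off, lift over, and come down beyond the middle cartridge.

Emit:
drive_tool(
  targets=[0,-0.0049,0.0009,0,0,0,-0.0098,0.0018,0,0,0,-0.0098,0.0018,0.03,0,0,-0.0098,0.0018,0.062,0,0,0.015,0.03,0.062,0,0,0.0424,0.071,0.062,0,0,0.0424,0.071,0.062,0,0,0.0424,0.071,0.062,0,0,0.0424,0.071,0.045,0,0,0.0424,0.071,0.025,0,0,0.0424,0.071,0.008,0,0,0.0424,0.071,0,0,0,0.0424,0.071,0,0],
)

```text
clock: 14.52
ee_pos: [655.7, -55.2, 25.1]
tool_rot: [-2.411, -2.012, 0.002]
contact_force: [-0.4, 0.2, 0.8]
opening: 0.4
grip_force: 0.0
```

Emit:
drive_tool(
  targets=[0,-0.0049,0.0009,0,0,0,-0.0098,0.0018,0,0,0,-0.0147,0.0027,0,0,0,-0.0197,0.0036,0,0,0,-0.0246,0.0045,0,0,0,-0.0295,0.0054,0,0,0,-0.0344,0.0063,0,0,0,-0.0393,0.0072,0,0,0,-0.0442,0.0081,0,0,0,-0.0491,0.009,0,0,0,-0.054,0.0099,0,0,0,-0.059,0.0108,0,0,0,-0.064,0.0117,0,0,0,-0.069,0.0126,0,0,0,-0.074,0.0135,0,0,0,-0.0786,0.0144,0,0,0,-0.0786,0.0144,0,0],
)

```text
clock: 16.65
ee_pos: [578.1, -40.8, 26.8]
tool_rot: [2.411, 2.012, 0.001]
contact_force: [2.3, 0.2, 6.4]
opening: 0.4
grip_force: 3.4
```

Emit:
drive_tool(
  targets=[0,-0.002,0.0004,0,0,0,-0.004,0.0007,0,0,0,-0.006,0.0011,0,0,0,-0.006,0.0011,0,0],
)

```text
clock: 17.15
ee_pos: [572.6, -39.8, 26.9]
tool_rot: [2.411, 2.012, 0.002]
contact_force: [4.4, -1.4, 5.7]
opening: 0.6
grip_force: 3.5
```

Emit:
drive_tool(
  targets=[0,-0.001,0.0002,0,0,0,-0.002,0.0004,0,0,0,-0.003,0.0005,0,0,0,-0.003,0.0005,0,0],
)

```text
clock: 17.65
ee_pos: [569.7, -39.3, 26.9]
tool_rot: [2.411, 2.012, 0.002]
contact_force: [3.4, -0.5, 5.8]
opening: 0.9
grip_force: 3.5
```

Emit:
drive_tool(
  targets=[0,-0.001,0.0002,0,0,0,-0.002,0.0004,0,0,0,-0.002,0.0004,0,0],
)

```text
clock: 18.02
ee_pos: [567.7, -38.9, 26.9]
tool_rot: [2.411, 2.012, 0.002]
contact_force: [4.4, -0.1, 5.3]
opening: 0.1
grip_force: 3.6
```

Emit:
drive_tool(
  targets=[0,-0.001,0.0002,0,0,0,-0.002,0.0004,0,0,0,-0.002,0.0004,0,0],
)

```text
clock: 18.4
ee_pos: [566.2, -38.5, 27.0]
tool_rot: [2.411, 2.011, 0.004]
contact_force: [4.4, -1.4, 4.6]
opening: 0.6
grip_force: 3.6
```

Emit:
drive_tool(
  targets=[0,-0.001,0.0002,0,0,0,-0.002,0.0004,0,0,0,-0.002,0.0004,0,0],
)

```text
clock: 18.77
ee_pos: [566.0, -38.3, 27.3]
tool_rot: [2.409, 2.01, 0.008]
contact_force: [8.8, -1.3, 2.1]
opening: 0.4
grip_force: 3.9
```

Emit:
drive_tool(
  targets=[0,-0.001,0.0002,0,0,0,-0.002,0.0004,0,0,0,-0.002,0.0004,0,0],
)

```text
clock: 19.15
ee_pos: [565.6, -38.3, 27.9]
tool_rot: [2.408, 2.008, 0.011]
contact_force: [10.5, -2.0, 2.5]
opening: 0.7
grip_force: 4.9
```

The middle one is home (force 10.5 N, no more travel). Back off, rise and check.

Emit:
drive_tool(
  targets=[0,0.005,-0.0009,0,0,0,0.0098,-0.0018,0,0,0,0.0098,-0.0018,0.03,0,0,0.0098,-0.0018,0.08,0,0,0.02,-0.04,0.14,0,0,0.03,-0.08,0.2,0,0,0.03,-0.11,0.25,0,0,0.03,-0.11,0.25,0,0,0.03,-0.11,0.25,0,0,0.03,-0.11,0.25,0],
)

```text
clock: 20.4
ee_pos: [589.1, -145.7, 273.6]
tool_rot: [-2.407, -2.012, 0.004]
contact_force: [0.3, 0.5, 0.6]
opening: 0.1
grip_force: 0.0
```

```bash
python3 - <<'E'
from h import *
from bench import manip
s=manip.state();w=manip.camera("wrist")["image"]
print(s["ee_pos"],s["contact_force"])
cv2.imwrite("pics/g.png",cv2.resize(w[:290,120:520],(800,580),interpolation=2))
E
```

```text
[ 589.10901149 -145.74980009  273.55217058] [0.27209893 0.47156779 0.62885235]
```

View pics/g.png

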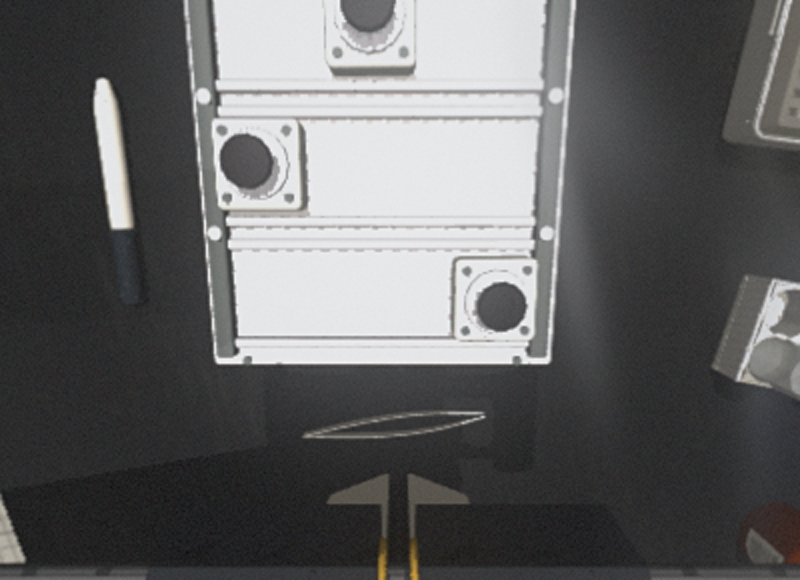

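Both moved cartridges touch their stops: the middle one's edge is at about x=213 and the right one's at about 536. The left one is unmoved at mid-lane, and the marker and forceps are undisturbed.

```bash
python3 -c "
from bench import manip
print(manip.job_done())"
```

```text
the job is handed in; nothing more can be done
None
```

I handed the job in at about 20 s of the 51 s allowed: the middle cartridge (softest, 2.4 N) is home at the near stop, the right one (stiffest, 17.8 N) is home at the far stop, and the left one (8.5 N) was left mid-lane; no verdict was returned.

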